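# Release the pawl and bring the lid press down on the loaf tin

### The job

The bakery's lid press stands open over the lidded loaf tin, its arm caught by a ratchet pawl. With the fingertips press the yellow pawl tab fully down to its stop, so that the pawl is free of the teeth and stays out, then push the red bar down past the teeth until the arm is fully home on the tin lid, and leave both so. Nothing is to be lifted: leave the jar, mug, basket and brush where they stand.

Things in the scene. Friction and masses are not known exactly. Their poses are not given: they have to be found in the camera images.
- press_hinge (a point): Hinge axis of the press arm, fixed, 150 mm above the table. Its x axis is level and points towards the loaf tin and the red bar's side; y is the hinge line, z up. The fixed wooden base plate (340 x 190 x 16 mm) is centred 70 mm along +x; the fixed steel tin with its aluminium lid (110 x 170 mm, lid top 110 mm above the table) is centred 105 mm along +x.
- bar_top (a point): Mid-point on the upper side of the red handle bar (24 mm diameter, 110 mm long, parallel to the hinge line) at the end of the white arm. The bar's centre is 220 mm from the hinge axis; this point lies 12 mm from it, square to the arm, and turns with the arm. The bar swings down in an arc about press_hinge; fully home its centre is 150 mm above the table.
- press_arm (a joint): Angle of the arm above level, rad: 0 = level, fully home, rubber pad on the tin lid; about 0.6 to 0.8 at the start. Stiff hinge: the arm stays where it is left and takes about 3 to 8 N down on the bar. With the pawl hooked it stops at about 0.57 and goes no further (another tooth catches at about 0.08); it cannot be raised beyond 0.82.
- tab_top (a point): Centre of the upper face of the yellow pawl tab (40 x 36 mm, level while the pawl is hooked), on the side of the press away from the tin. It lies 72 mm from the pawl pivot along -x and 30 mm above it, 118 mm above the table, and turns with the pawl. Nothing stands above it.
- pawl_pivot (a point): Hinge axis of the pawl, fixed on the press 88 mm above the table, 51 mm behind press_hinge (along its -x); same axes as press_hinge.
- pawl (a joint): Angle of the pawl, rad: 0 = hooked in the arm's teeth; grows as the tab is pressed (tab swings about pawl_pivot, 28 mm down and 6 mm along -x); clear of the teeth above about 0.2; 0.38 = stop. Stiff pivot: takes about 3 to 5 N on the tab and stays where it is left. Unloaded at the start; takes more force if the arm has been pushed against it.
- jar: Loose amber jar, 64 mm diameter, 110 mm high, origin at the centre of its underside. Bystander.
- mug: Loose blue mug, 76 mm diameter, 85 mm high, origin at the centre of its underside. Bystander.
- basket: Loose empty pale pulp proofing basket, about 138 x 208 x 80 mm, origin at the centre of its underside. Bystander.
- brush: Loose pastry brush lying on the table, 200 x 42 x 20 mm, handle to its -x, origin under its middle. Bystander.

How it is judged:
By the outcome, as a careful person would: the job done as asked, in the order asked, and still so for the second after the job is handed in, with the robot touching nothing.
It also fails if it takes over 58 s, if anything falls off the work surface, if the arm or the gripper's body presses on something with over 40 N, if the wrist force passes 120 N, or if a joint passes its speed limit or range.

### The arm

A 6-joint arm with a two-finger parallel gripper is mounted at the origin on the work surface. World frame = base frame: x ahead of the robot, y to its left, z up, the work surface at z = 0. Lengths are in m, angles in rad, forces in N, time in s.
With the tool pointing down it reaches from about 0.375 to 0.9 m from the base axis. Payload 3.1 kg.
Tool frame: the origin (TCP) lies where the fingers leave the gripper's body, on its centre line; the fingertips stand 70 mm ahead of it and the grasp point (between the pads) lies 51 mm ahead of it (robot.tip_reach is the distance from the TCP to the fingertips, in m); z points along the fingers, y is the line along which they close (so a half turn about z gives the same grasp; the last joint's range is limited). The gripper opens to 87 mm and grips with 3 to 60 N. Pads are 19 mm wide; open, the fingers measure 117 mm over their backs; the gripper's body (75 mm by 190 mm) begins 51 mm behind the grasp point.
Start: joints at [-1.367, 0.527, 1.433, -0, 1.181, -0.178], TCP at [0.233, -0.58, 0.292] pointing down, gripper open.
Joint ranges: [-3.08, 3.08], [-0.75, 2.2], [0.22, 2.44], [-1.43, 4.57], [0, 2.65], [-2.85, 2.85]. Speed limits (rad/s): [2.79, 2.79, 3.14, 3.14, 3.14, 3.14].

### API

Orientations are given as a unit quaternion [x, y, z, w].
In Python, from rig import robot gives the robot as it stands.
- The arm moves only by the tool carry_out, never from a script. Its argument "rows" is a list that holds one entry, the list of rows, each a list of 6 numbers: the shift along the tool's x, y, z in mm, then the turn, a rotation vector about the tool's x, y, z in units of 8 degrees (1.0 is 8 degrees). A call has 1 to 20 rows; each row is the pose to reach, as a shift and turn from the pose commanded when the call began, along the tool's axes at that moment; what a row does not reach only later rows make up. A row lasts 1/10 s, in which the tool goes at most 50 mm and 8.59 degrees, less where a joint would pass 70% of its speed; a pose out of reach is approached as far as the arm can. A call with a gripper value outside its range is refused whole. "fingers" is the opening, from 0 (shut) to 1 (fully open), set as the call begins (left out, the last holds). The fingers move at their own pace and stop on an object; "grip_force" is the grip in N (left out, the last holds). Time passes only in rows, so rows that repeat a pose let the fingers close. It gives the time, the measured TCP pose, the force and the opening at its end, in the units of the state.
- robot.get_obs(): the state, without advancing time (a new reading comes with each control period).
- robot.camera(name): name is "scene" or "top"; returns a dict with "color" (384x512x3 uint8, red, green, blue), "depth" (384x512 float32, m along the optical axis (not along the pixel's ray), 0 where there is no reading), "K" (3x3 intrinsics, pixels), "camera_from_world" (4x4, takes a point from world to camera coordinates). Camera axes: x right, y down, z forward; pixel columns grow to the right and rows downward; lengths in m; the calibration is good to about 2 mm. A picture is of the moment at which its call begins.
- robot.hand_in(): hands the job in, once; it reports no verdict.
The state is a dict: "time": time; "q": joint angles; "joint_velocities": joint speeds; "joint_torque": joint torques, N m; "position": TCP position; "tool_rot": TCP orientation; "ft_force": force on the tool from outside, world axes, zero at the start; "moment": the same for the moment, N m; "grip_width": finger opening in m.
Only numpy, scipy, OpenCV 4.12 (cv2) and the standard library are available. Lean on these libraries where they do the work, as an engineer would, in place of code of your own. Each camera call takes 0.05 s, during which the arm holds its last target. There are 200 camera calls.

## Working session

There is one attempt and no reset: what is moved stays moved. The work goes in short steps, Python scripts to look and compute and a tool call to move; the robot and the scene stay as the last step left them, time stands still between calls to the robot, and variables do not carry over. Pictures are saved under pics/ and viewed, on a budget of 10 in all, crops included, one or two more only if the job needs it, and the job is handed in when it is done.

Besides the shell and the picture viewer there is one more tool, called after "Call:" by a JSON object that holds its "name" and its "arguments", one argument or row to a line. carry_out: Moves the arm, as the interface text tells. Its arguments: {"type":"object","properties":{"rows":{"type":"array"},"fingers":{"type":"number"},"grip_force":{"type":"number"}},"required":["rows"]}

```bash
mkdir -p pics; ls; python3 - <<'E'
from rig import robot
import cv2,numpy as np
o=robot.get_obs();print(o)
ims=[]
for n in("scene","top"):
    c=robot.camera(n);np.savez(f"pics/{n}0.npz",**c);ims.append(c["color"])
    print(n,c["K"].tolist(),np.linalg.inv(c["camera_from_world"]).round(3).tolist())
    cv2.imwrite(f"pics/{n}0.png",c["color"][:,:,::-1])
E
```

```text
pics
{'time': 0.0, 'q': array([-1.36748617e+00,  5.28431285e-01,  1.43385530e+00, -3.06670423e-05,
        1.18143854e+00, -1.78502599e-01]), 'joint_velocities': array([ 0.0010676 ,  0.0015046 , -0.00058884,  0.00090718, -0.00116023,
        0.0015829 ]), 'joint_torque': array([ 1.56794413e-04, -4.40042102e+01, -1.76592761e+01,  6.33917539e-02,
        5.82741061e-02, -1.61980224e-04]), 'position': array([ 0.23277888, -0.57941539,  0.29130788]), 'tool_rot': array([ 9.81830989e-01,  1.89754506e-01, -2.74035597e-05, -1.06597770e-03]), 'ft_force': array([ 0.09835938, -0.31401081, -0.10242297]), 'moment': array([-0.04971101, -0.02057866, -0.03802874]), 'grip_width': 0.08703004610310094}
scene [[471.236888507957, 0.0, 249.31152297116344], [0.0, 471.236888507957, 192.86306973329852], [0.0, 0.0, 1.0]] [[0.481, 0.631, -0.609, 1.207], [0.876, -0.338, 0.343, -0.364], [0.011, -0.699, -0.715, 0.84], [0.0, 0.0, 0.0, 1.0]]
top [[348.25948331082617, 0.0, 253.32918870522852], [0.0, 348.25948331082617, 195.48656172536695], [0.0, 0.0, 1.0]] [[0.007, -0.99, 0.14, 0.453], [-1.0, -0.007, 0.001, 0.026], [0.0, -0.14, -0.99, 1.023], [0.0, 0.0, 0.0, 1.0]]
```

View pics/top0.png

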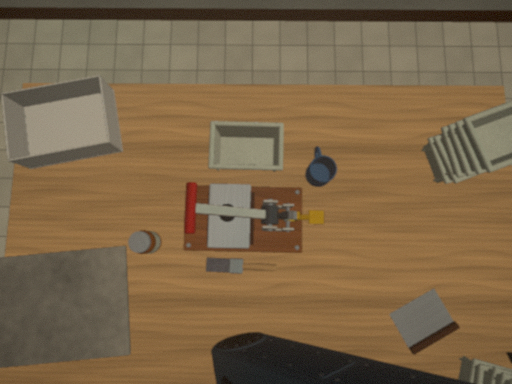

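View pics/scene0.png

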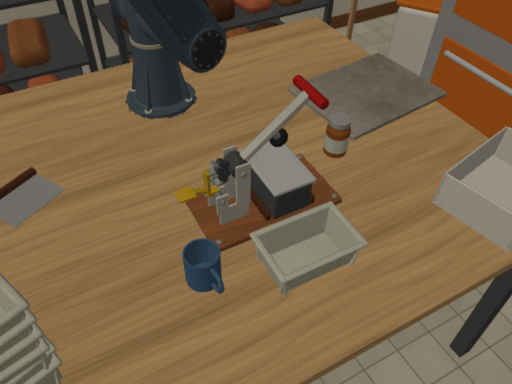

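The top view shows the red bar at about (191,208), the yellow tab at (316,217), the mug at (320,170), the basket at (246,145), the jar at (143,242) and the brush at (240,265). In the scene view the bar is at (310,92) and the tab at (186,194). Next I'll measure the bar and tab.

```bash
cat > h.py <<'E'
import cv2,numpy as np
def pts(c,mask):
    v,u=np.nonzero(mask);z=c["depth"][v,u];k=z>0;u,v,z=u[k],v[k],z[k]
    p=np.stack([u,v,np.ones_like(u)]).astype(float);p=np.linalg.inv(c["K"])@p*z
    T=np.linalg.inv(c["camera_from_world"]);return (T[:3,:3]@p).T+T[:3,3]
def ray(c,uv,h):
    T=np.linalg.inv(c["camera_from_world"]);d=T[:3,:3]@np.linalg.inv(c["K"])@np.array([*uv,1.])
    return T[:3,3]+d*(h-T[2,3])/d[2]
def mask(c,col):
    hsv=cv2.cvtColor(c["color"],cv2.COLOR_RGB2HSV);H,S,V=cv2.split(hsv)
    m=((H<6)|(H>174))&(S>180)&(V>90) if col=="red" else (H>20)&(H<32)&(S>190)&(V>110)
    n,l,s,_=cv2.connectedComponentsWithStats(m.astype(np.uint8))
    X=[i for i in range(1,n) if s[i,4]>25]; return [(l==i,s[i]) for i in X]
E
python3 - <<'E'
from h import *
for n in("top","scene"):
    c=dict(np.load(f"pics/{n}0.npz"))
    for col in("red","yellow"):
        for m,s in mask(c,col):
            P=pts(c,m);print(n,col,s,"med",np.median(P,0).round(3),"lo",np.percentile(P,3,0).round(3),"hi",np.percentile(P,97,0).round(3))
            v,u=np.nonzero(m)
            r=cv2.minAreaRect(np.stack([u,v],1).astype(np.float32));print("  rect",np.round(r[0],1),np.round(r[1],1),round(r[2],1),"box",cv2.boxPoints(r).round(0).tolist())
            print("  ray118",ray(c,r[0],.118).round(3))
c=dict(np.load("pics/top0.npz"))
# base plate: brown
H,S,V=cv2.split(cv2.cvtColor(c["color"],cv2.COLOR_RGB2HSV))
w=c["color"].astype(int)
m=np.zeros(H.shape,bool);m[180:256,180:306]=1
P=pts(c,m);m2=(P[:,2]>.009)&(P[:,2]<.024);q=P[m2][:,:2].astype(np.float32)
r=cv2.minAreaRect(q);print("base",r)
t=P[(P[:,2]>.102)&(P[:,2]<.118)];print("lid",cv2.minAreaRect(t[:,:2].astype(np.float32)),len(t))
E
```

```text
top red [185 183  12  50 444] med [0.529 0.159 0.293] lo [0.48  0.151 0.288] hi [0.58  0.168 0.296]
  rect [190.5 207.5] [ 9.8 49.4] 3.4 box [[184.0, 232.0], [187.0, 183.0], [197.0, 183.0], [194.0, 232.0]]
  ray118 [0.548 0.19  0.118]
top yellow [305 211  18  12 147] med [ 0.526 -0.135  0.118] lo [ 0.513 -0.152  0.115] hi [ 0.541 -0.117  0.121]
  rect [313.5 216.5] [11. 17.] 90.0 box [[305.0, 211.0], [322.0, 211.0], [322.0, 222.0], [305.0, 222.0]]
  ray118 [ 0.527 -0.13   0.118]
scene red [293  75  35  33 397] med [0.538 0.152 0.291] lo [0.483 0.147 0.279] hi [0.584 0.162 0.296]
  rect [309.   90.1] [39.8 10.7] 43.4 box [[291.0, 80.0], [298.0, 73.0], [327.0, 100.0], [320.0, 108.0]]
  ray118 [0.326 0.315 0.118]
scene yellow [174 170  35  33 345] med [ 0.53  -0.13   0.118] lo [ 0.514 -0.157  0.11 ] hi [ 0.545 -0.089  0.157]
  rect [194.4 188.5] [18.8 39.7] 54.1 box [[173.0, 193.0], [205.0, 169.0], [216.0, 184.0], [184.0, 208.0]]
  ray118 [ 0.525 -0.115  0.118]
scene yellow [211 185   8   9  45] med [ 0.531 -0.072  0.102] lo [ 0.521 -0.082  0.099] hi [ 0.538 -0.066  0.104]
  rect [213.6 188.7] [6.6 7.6] 71.6 box [[209.0, 187.0], [216.0, 184.0], [218.0, 191.0], [211.0, 193.0]]
  ray118 [ 0.545 -0.079  0.118]
base ((0.5293622612953186, 0.05631911754608154), (0.33743980526924133, 0.18999223411083221), 89.17697143554688)
lid ((0.5285998582839966, 0.01828114688396454), (0.2551111578941345, 0.1695462018251419), 89.17634582519531) 2266
```

Base fit: yaw about 89°, hinge near (0.528, -0.014), tab near (0.527, -0.137, 0.118). The bar gives θ≈0.65. The points agree with the given sizes. I'll shut the fingers and go above the tab with the closing line along the hinge line.

Call:
{"name": "carry_out", "arguments": {
  "rows": [
    [[15,-10,0,0,0,-0.3],[45,-31,0,0,0,-0.9],[85,-58,0,0,0,-1.7],[125,-86,0,0,0,-2.5],[165,-113,0,0,0,-3.3],[205,-141,0,0,0,-4.1],[245,-168,0,0,0,-4.9],[285,-196,0,0,0,-5.7],[325,-223,0,0,0,-6.5],[365,-251,0,0,0,-7.3],[400,-275,10,0,0,-8.0],[425,-292,30,0,0,-8.4],[438,-301,50,0,0,-8.5],[438,-301,60,0,0,-8.5],[438,-301,60,0,0,-8.5],[438,-301,60,0,0,-8.5]]
  ],
  "fingers": 0,
  "grip_force": 20
}}

```text
time: 1.7
position: [0.5268, -0.138, 0.2325]
tool_rot: [0.708, 0.706, -0.0, -0.0]
ft_force: [0.2, -0.0, 0.5]
grip_width: 0.0004
```

```bash
python3 - <<'E'
from rig import robot
from h import *
from scipy.spatial.transform import Rotation as R
o=robot.get_obs();print(o["time"],o["position"],R.from_quat(o["tool_rot"]).as_matrix().round(3).tolist(),o["ft_force"],o["grip_width"],o["q"].round(2),robot.tip_reach)
c=robot.camera("scene");cv2.imwrite("pics/s1.png",cv2.resize(c["color"][100:250,120:320,::-1],(800,600),interpolation=cv2.INTER_CUBIC))
E
```

```text
1.7 [ 0.52679639 -0.13795509  0.23254047] [[0.003, 1.0, -0.0], [1.0, -0.003, -0.0], [-0.0, -0.0, -1.0]] [ 0.16099162 -0.033556    0.52834101] 0.0003855492970031986 [-0.46  0.5   1.7  -0.    0.95 -0.46] 0.0697
```

View pics/s1.png

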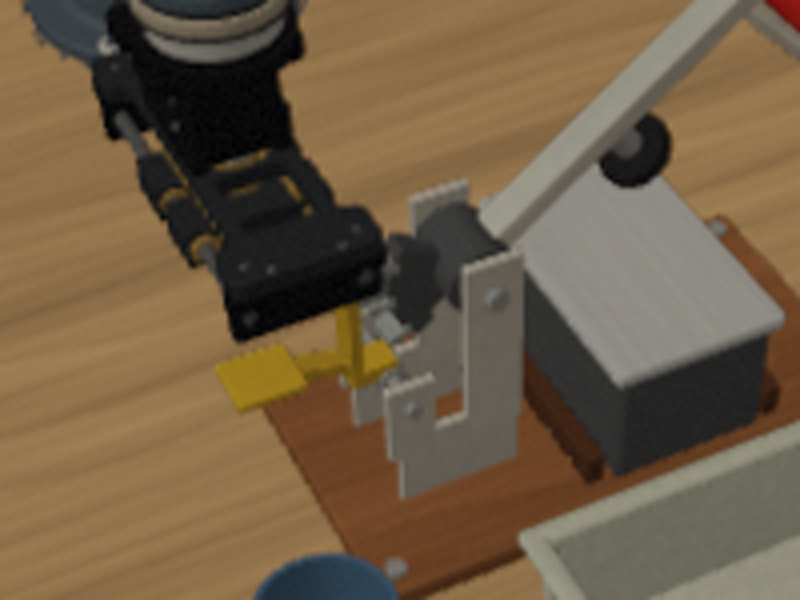

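The shut fingers are over the tab. A yellow pawl post stands about 50 mm nearer the hinge, so I'll press 5 mm further out.

Call:
{"name": "carry_out", "arguments": {
  "rows": [
    [[-5,0,15,0,0,0],[-5,0,32,0,0,0],[-5,0,40,0,0,0],[-5,0,44,0,0,0],[-5,0,47,0,0,0],[-5,0,50,0,0,0],[-5,0,53,0,0,0],[-5,0,56,0,0,0],[-5,0,59,0,0,0],[-5,0,61,0,0,0],[-5,0,63,0,0,0],[-5,0,64,0,0,0],[-5,0,64,0,0,0],[-5,0,64,0,0,0]]
  ]
}}

```text
time: 3.15
position: [0.5274, -0.1422, 0.1682]
tool_rot: [0.708, 0.706, 0.0, -0.0]
ft_force: [0.8, -2.0, 3.5]
grip_width: 0.0001
```

Call:
{"name": "carry_out", "arguments": {
  "rows": [
    [[0,0,1,0,0,0],[0,0,2,0,0,0],[0,0,3,0,0,0],[0,0,4,0,0,0],[0,0,4,0,0,0]]
  ]
}}

```text
time: 3.65
position: [0.5273, -0.1425, 0.1641]
tool_rot: [0.708, 0.706, 0.0, 0.0]
ft_force: [1.3, -3.5, 3.0]
grip_width: 0.0005
```

Call:
{"name": "carry_out", "arguments": {
  "rows": [
    [[0,0,1,0,0,0],[0,0,2,0,0,0],[0,0,3,0,0,0],[0,0,3,0,0,0]]
  ]
}}

```text
time: 4.05
position: [0.5274, -0.1426, 0.1622]
tool_rot: [0.708, 0.706, 0.0, 0.0]
ft_force: [1.1, -4.5, 9.4]
grip_width: 0.0005
```

Call:
{"name": "carry_out", "arguments": {
  "rows": [
    [[0,0,1,0,0,0],[0,0,2,0,0,0],[0,0,3,0,0,0],[0,0,3,0,0,0]]
  ]
}}

```text
time: 4.45
position: [0.5275, -0.1427, 0.1613]
tool_rot: [0.708, 0.706, 0.0, 0.001]
ft_force: [-2.9, -2.1, 24.0]
grip_width: 0.0003
```

The force rose from about 3 N to 24 N over the last 2 mm, so the tab is on its stop. I'll lift off and check.

Call:
{"name": "carry_out", "arguments": {
  "rows": [
    [[0,0,-5,0,0,0],[0,0,-20,0,0,0],[0,0,-50,0,0,0],[0,0,-90,0,0,0],[0,0,-130,0,0,0],[0,0,-170,0,0,0],[0,0,-205,0,0,0],[0,0,-225,0,0,0],[0,0,-230,0,0,0],[0,0,-230,0,0,0]]
  ]
}}

```text
time: 5.45
position: [0.5262, -0.1414, 0.3873]
tool_rot: [0.708, 0.706, -0.0, -0.002]
ft_force: [0.1, -0.1, -0.7]
grip_width: 0.0007
```

```bash
python3 - <<'E'
from rig import robot
from h import *
o=robot.get_obs();print(o["time"],o["position"])
for n in("top","scene"):
    c=robot.camera(n)
    for col in("red","yellow"):
        for m,s in mask(c,col):
            P=pts(c,m);print(n,col,s,"med",np.median(P,0).round(3),"lo",np.percentile(P,3,0).round(3),"hi",np.percentile(P,97,0).round(3))
cv2.imwrite("pics/s2.png",cv2.resize(c["color"][60:260,120:387,::-1],(800,600),interpolation=cv2.INTER_CUBIC))
E
```

```text
5.45 [ 0.52621013 -0.14140517  0.38734876]
top red [185 183  12  50 453] med [0.528 0.159 0.293] lo [0.48  0.15  0.287] hi [0.579 0.168 0.296]
top yellow [307 212  15  12 152] med [ 0.526 -0.139  0.091] lo [ 0.512 -0.157  0.083] hi [ 0.541 -0.112  0.144]
scene red [293  75  35  33 401] med [0.539 0.152 0.291] lo [0.483 0.147 0.279] hi [0.585 0.163 0.295]
scene yellow [206 186  11  10  62] med [ 0.532 -0.079  0.099] lo [ 0.521 -0.093  0.094] hi [ 0.538 -0.07   0.109]
scene yellow [174 191  31  23 294] med [ 0.53  -0.139  0.091] lo [ 0.513 -0.161  0.082] hi [ 0.544 -0.101  0.099]
```

View pics/s2.png

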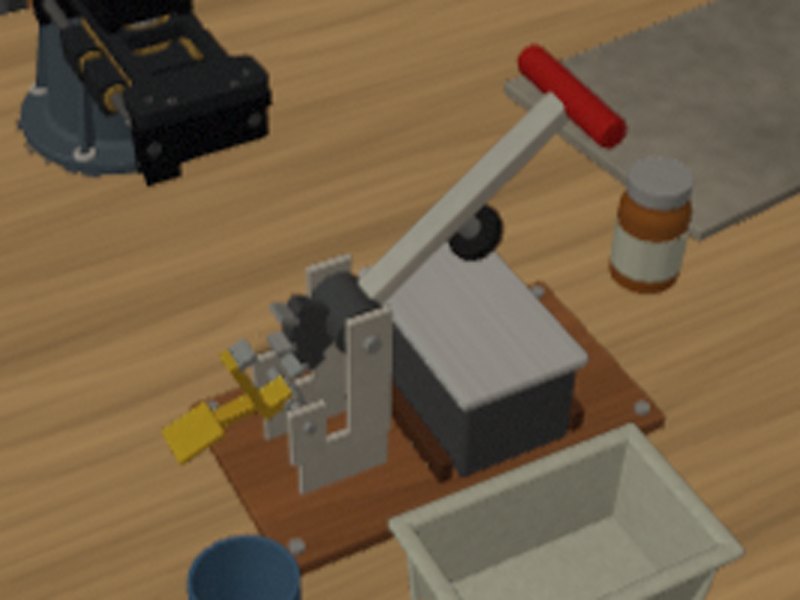

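In the picture the tab, at (190,430), stays down. It measures z≈0.091, about 27–28 mm below its start. The bar at (570,95) and the other objects have not moved. Next I go over the bar.

Call:
{"name": "carry_out", "arguments": {
  "rows": [
    [[15,0,-5,0,0,0],[50,1,-5,0,0,0],[90,2,-5,0,0,0],[130,2,-5,0,0,0],[170,3,-5,0,0,0],[210,3,-5,0,0,0],[250,4,-5,0,0,0],[285,4,-5,0,0,0],[302,4,-5,0,0,0],[304,4,0,0,0,0],[304,4,5,0,0,0],[304,4,5,0,0,0],[304,4,5,0,0,0]]
  ]
}}

```text
time: 6.85
position: [0.5317, 0.1605, 0.3827]
tool_rot: [0.708, 0.706, -0.001, -0.0]
ft_force: [-0.0, 0.2, 0.6]
grip_width: 0.0005
```

Call:
{"name": "carry_out", "arguments": {
  "rows": [
    [[0,0,8,0,0,0],[1,0,13,0,0,0],[2,0,17,0,0,0],[4,0,21,0,0,0],[7,0,25,0,0,0],[10,0,30,0,0,0],[13,0,35,0,0,0],[16,0,40,0,0,0],[19,0,45,0,0,0],[22,0,50,0,0,0],[24,0,55,0,0,0],[24,0,55,0,0,0]]
  ]
}}

```text
time: 8.05
position: [0.532, 0.1871, 0.328]
tool_rot: [0.708, 0.707, 0.001, -0.0]
ft_force: [0.7, 0.4, 2.0]
grip_width: 0.0001
```

Past the first tooth at 2 N. I carry on along the arc.

Call:
{"name": "carry_out", "arguments": {
  "rows": [
    [[2,0,5,0,0,0],[4,0,10,0,0,0],[5,0,15,0,0,0],[7,0,21,0,0,0],[9,0,27,0,0,0],[11,0,33,0,0,0],[13,0,39,0,0,0],[14,0,45,0,0,0],[15,0,51,0,0,0],[16,0,57,0,0,0],[17,0,63,0,0,0],[18,0,69,0,0,0],[18,0,75,0,0,0],[19,0,80,0,0,0],[19,0,84,0,0,0],[19,0,87,0,0,0],[19,0,90,0,0,0],[19,0,90,0,0,0]]
  ]
}}

```text
time: 9.85
position: [0.5315, 0.2042, 0.2376]
tool_rot: [0.708, 0.706, -0.001, -0.0]
ft_force: [0.4, -0.3, -0.7]
grip_width: 0.0002
```

Call:
{"name": "carry_out", "arguments": {
  "rows": [
    [[0,0,2,0,0,0],[0,0,4,0,0,0],[0,0,5,0,0,0],[0,0,6,0,0,0],[0,0,6,0,0,0]]
  ]
}}

```text
time: 10.35
position: [0.5315, 0.2044, 0.232]
tool_rot: [0.708, 0.706, -0.001, -0.0]
ft_force: [-0.8, -0.3, 1.5]
grip_width: 0.0003
```

Call:
{"name": "carry_out", "arguments": {
  "rows": [
    [[0,0,1,0,0,0],[0,0,2,0,0,0],[0,0,3,0,0,0],[0,0,3,0,0,0]]
  ]
}}

```text
time: 10.75
position: [0.5315, 0.2044, 0.2315]
tool_rot: [0.708, 0.706, -0.0, 0.0]
ft_force: [-4.8, -1.1, 17.0]
grip_width: 0.0008
```

Call:
{"name": "carry_out", "arguments": {
  "rows": [
    [[0,0,1,0,0,0],[0,0,2,0,0,0],[0,0,2,0,0,0]]
  ]
}}

```text
time: 11.05
position: [0.5315, 0.2045, 0.2313]
tool_rot: [0.708, 0.707, 0.0, 0.0]
ft_force: [-7.6, -2.2, 26.4]
grip_width: 0.0003
```

Call:
{"name": "carry_out", "arguments": {
  "rows": [
    [[0,0,-5,0,0,0],[0,0,-20,0,0,0],[0,0,-50,0,0,0],[0,0,-90,0,0,0],[0,0,-125,0,0,0],[-30,0,-140,0,0,0],[-75,0,-140,0,0,0],[-120,0,-140,0,0,0],[-165,0,-140,0,0,0],[-210,0,-140,0,0,0],[-255,0,-140,0,0,0],[-300,0,-140,0,0,0],[-340,0,-140,0,0,0],[-355,0,-140,0,0,0],[-355,0,-140,0,0,0]]
  ]
}}

```text
time: 12.55
position: [0.531, -0.1525, 0.3666]
tool_rot: [0.709, 0.705, -0.0, -0.0]
ft_force: [0.7, 0.7, -0.5]
grip_width: 0.0004
```

```bash
python3 - <<'E'
from rig import robot
from h import *
o=robot.get_obs();print(o["time"],o["position"],o["ft_force"])
for n in("top","scene"):
    c=robot.camera(n)
    for col in("red","yellow"):
        for m,s in mask(c,col):
            P=pts(c,m);print(n,col,s,"med",np.median(P,0).round(3),"lo",np.percentile(P,3,0).round(3),"hi",np.percentile(P,97,0).round(3))
cv2.imwrite("pics/s3.png",cv2.resize(c["color"][60:300,120:440,::-1],(800,600),interpolation=cv2.INTER_CUBIC))
E
```

```text
12.55 [ 0.53103311 -0.15252656  0.36655999] [ 0.66873255  0.67403519 -0.46230807]
top red [178 192   9  42 293] med [0.53  0.204 0.16 ] lo [0.483 0.195 0.155] hi [0.58  0.212 0.164]
top yellow [307 212  15  12 150] med [ 0.526 -0.139  0.09 ] lo [ 0.512 -0.157  0.083] hi [ 0.541 -0.112  0.145]
scene red [305 120  32  31 314] med [0.543 0.198 0.159] lo [0.482 0.192 0.146] hi [0.585 0.208 0.163]
scene yellow [206 186  11  10  62] med [ 0.531 -0.079  0.098] lo [ 0.52  -0.092  0.094] hi [ 0.539 -0.071  0.106]
scene yellow [174 191  31  23 296] med [ 0.53  -0.139  0.091] lo [ 0.513 -0.161  0.082] hi [ 0.545 -0.1    0.099]
```

View pics/s3.png

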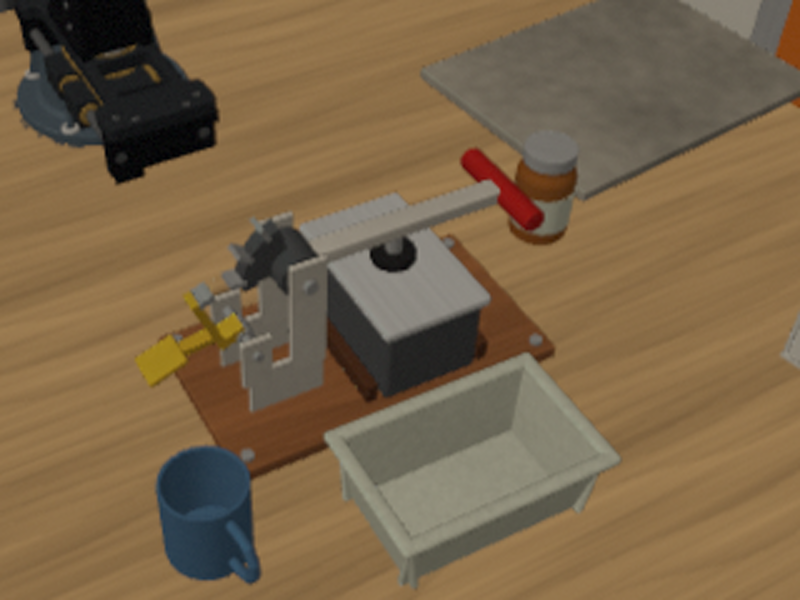

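The arm is level with its pad on the lid at (393,252), the bar is at (500,188) and the tab is still down at (160,360). The jar, mug and basket look undisturbed, and the gripper is clear.

```bash
python3 -c "
from rig import robot
print(robot.hand_in())"
```

```text
the job is handed in; nothing more can be done
None
```

The press is closed: I pressed the pawl tab to its stop, then pushed the red bar down until the arm was fully home on the tin lid. The job was handed in at about 12.7 s.

- **Pawl tab:** it stopped hard at about 24 N. It measured about 0.091 m high right after release and again at the end, about 27–28 mm below its start of 0.118 m. It stayed out.
- **Red bar:** it passed both teeth with only a few newtons at the checks I took. It stopped hard at 26 N with the fingertips at 0.162 m, the expected fully-home height. After I lifted off, the bar top still measured about 0.163 m.
- **Bystanders:** in the last picture the jar, mug and basket looked unmoved and the gripper was well clear. The brush was out of sight in that picture, so I did not check it again; the tool never went near it.

No check failed or disagreed.

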